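Make up a polish kit and a grooming kit on the windowsill

ROBOT

A 7-joint arm with a two-finger parallel gripper is mounted at the origin on the work surface. World frame = base frame: x ahead of the robot, y to its left, z up, the work surface at z = 0. Lengths are in m, angles in rad, forces in N, time in s.
With the tool pointing down it reaches from about 0.4 to 0.875 m from the base axis. Payload 19.3 kg.
Tool frame: the origin (TCP) lies midway between the tips of the shut fingers; the grasp point (between the pads) lies 19 mm behind it (bot.pinch_z is the distance from the TCP to the grasp point, in m); z points along the fingers, y is the direction in which the jaws open and shut (so a half turn about z gives the same grasp; the last joint's range is limited). The gripper opens to 85 mm and grips with 20 to 120 N. Pads are 22 mm wide; open, the fingers measure 114 mm over their backs; the gripper's body (76 mm by 85 mm) begins 54 mm behind the grasp point. The pads swing forward as they close: fully open they stand 13 mm farther back than shut.
Start: joints at [1.243, 0.521, -0.036, 1.599, 0.021, 1.021, -0.113], TCP at [0.159, -0.604, 0.204] pointing down, gripper open.
Joint ranges: [-2.91, 2.91], [-0.3, 2.13], [-1.5, 1.42], [0.17, 2.43], [-1.26, 4.41], [0.16, 1.93], [-2.52, 2.52]. Speed limits (rad/s): [1.89, 1.89, 2.39, 2.39, 3.01, 3.01, 3.01].

INTERFACE

Orientations are given as [roll, pitch, yaw] about the fixed x, y, z axes, in that order (R = Rz(yaw) Ry(pitch) Rx(roll)).
In Python, from workcell import bot gives the robot as it stands. The module is installed in compiled form; this text tells all that it offers.
- The arm moves only by the tool move_arm, never from a script. Its argument "moves" is text: rows parted by semicolons, each of 4 numbers parted by spaces: the shift along the tool's x, y, z in mm, then the turn about the tool's z in rad. In form: dx dy dz yaw; .... A call has exactly 10 rows; each row is the pose to reach, as a shift and turn from the pose commanded when the call began, along the tool's axes at that moment; what a row does not reach only later rows make up. A row lasts 1/12 s, in which the tool goes at most 41.7 mm and 7.16 degrees, less where a joint would pass 70% of its speed; a pose out of reach is approached as far as the arm can. A call with a gripper value outside its range is refused whole. "grip" is the opening, from 0 (shut) to 1 (fully open), set as the call begins (left out, the last holds). The fingers move at their own pace and stop on an object; "grip_force" is the grip in N (left out, the last holds). Time passes only in rows, so rows that repeat a pose let the fingers close, or fill a call up. It gives the time, the measured TCP pose, the force and the opening at its end, in the units of the state.
- bot.observe(): the state, without advancing time (a new reading comes with each control period).
- bot.grab_frame(name): name is "scene" or "top" or "wrist"; returns a dict with "frame" (480x640x3 uint8, red, green, blue), "z_map" (480x640 float32, m along the optical axis (not along the pixel's ray), 0 where there is no reading), "K" (3x3 intrinsics, pixels), "eye" and "attitude" of the camera in the world. Camera axes: x right, y up, looking along -z (the intrinsics and any distortion apply to the point x, -y, -z); pixel columns grow to the right and rows downward; lengths in m; the calibration is good to about 2 mm. A picture is of the moment at which its call begins.
- bot.job_done(): hands the job in, once; it reports no verdict.
Trained networks look in a picture, given as the dict that the camera call returned (one of the last four; its "shot" number tells which), for a name from the list of things; names that differ only in an ending like _2 or _b are one class to them, and where a whole thing is asked for, a point or a joint stands for the part that bears it (a point fixed in the world has none). Each returns a list of dicts, best first, with "conf" (0 to 1); they miss things now and then, are a little off and sometimes report something else, mostly with a low value. They report only what shows in the picture. A call takes as long as a camera call. They do not tell look-alikes from the thing itself.
- bot.search_frame(picture, label): "at" ([column, row] in pixels, amid what is visible of it).
- bot.pinpoint(picture, label): "at" ([column, row] in pixels: a listed point, or the origin of a listed thing).
The state is a dict: "clock": time; "qpos": joint angles; "qd": joint speeds; "joint_efforts": joint torques, N m; "position": TCP position; "tool_rot": TCP orientation; "force": force on the tool from outside, world axes, zero at the start; "moment": the same for the moment, N m; "grip_width": finger opening in m.
Only numpy, scipy, OpenCV 4.12 (cv2) and the standard library are available. Lean on these libraries where they do the work, as an engineer would, in place of code of your own. Each camera call takes 0.05 s, during which the arm holds its last target. There are 200 camera calls.

TASK

Make up two kits. For the polish kit, nest the empty white dish in the aluminium tray, turned so that their outlines match and it sits fully down, and then stand the jar with the white twist cap on the dish's round mark and the red polish bottle on its square mark, both upright; for the grooming kit, lay the pink comb flat along the pink strip and the glass nail file flat along the white strip of the green tray, each centred on its mark. Leave the buffer block and the orange stick where they are, and never tip over the jar or the red bottle.

Things in the scene. Friction and masses are not known exactly. Their poses are not given: they have to be found in the camera images.
- dish_c (a point): Loose white dish, oblong, cut corners (octagon), 150 (x) by 80 mm (y); floor 3 mm thick, rim 10 mm high. Across its middle a handle rib to pinch: 10 mm thick (along x), 60 mm long (y), top 36 mm above the underside. Point: middle of dish, 18 mm above underside; z up. Dark blue marks on the floor: round, 34 mm, at x = +40 mm; square, 32 mm, at x = -40 mm. Fits the tray either way round. 0.09 kg.
- tray_metal: Fixed aluminium tray, same octagonal outline, outside 166 (x) by 96 mm (y), inside 158 by 88 mm (4 mm play round the dish); floor 3 mm thick, walls 4 mm thick and 12 mm high. Origin: centre of its underside, on the sill; x along its length, z up. The nested dish rests on the tray's floor, 3 mm above the sill.
- tray_green: Fixed green plastic tray, outside 190 (x) by 158 mm (y), walls 4 mm thick, 10 mm high, floor 3 mm thick. Origin: centre of its underside, on the sill; x along its length, z up. Strips on the floor along x, centred at x = 0: wide pink (156 by 36 mm) for the comb at y = +30 mm; narrow white (141 by 22 mm) for the file at y = -36 mm.
- jar_c (a point): Loose empty glass jar standing upright, closed by a white ribbed twist cap: body 39 mm across, cap 42 mm across and 14 mm tall, 46 mm tall in all. This point is on its axis, 23 mm above its underside; z up. 0.06 kg. Goes on the dish's round mark.
- bottle_c (a point): Loose red nail polish bottle standing upright (blue and orange ones stay aside): square body 32 by 32 mm (sides along x and y), 42 mm tall, with a round black cap 16 mm across on top, 66 mm tall in all. This point is on its axis, 33 mm above its underside; z up. 0.07 kg. Goes on the dish's square mark.
- comb_c (a point): Loose pink plastic comb lying flat, 150 mm long (x), 30 mm wide (y), 6 mm thick. This point is at its centre, 3 mm above its underside; x along its length, z up. 0.03 kg. Goes on the green tray's pink strip, either way round.
- file_c (a point): Loose glass nail file lying flat, pale blue-green blade and dark blue handle end, 135 mm long (x), 16 mm wide (y), 6 mm thick. This point is at its centre, 3 mm above its underside; x along its length, z up. 0.03 kg. Goes on the green tray's white strip, either way round.
- stick_c (a point): Bystander: wooden orange stick lying near the robot, 120 mm long (x), 8 mm wide, 7 mm thick. This point is at its centre, 3.5 mm up. To be left alone.
- buffer_c (a point): Bystander: grey and yellow nail buffer block lying near the robot, 92 mm long (x), 26 mm wide, 26 mm tall. This point is at its centre, 13 mm up. To be left alone.
Things that resemble listed ones, but are neither listed nor needed, are in the scene too. What is meant by the part that bears dish_c is not brown, and is the smaller of those in its own colour.

How it is judged:
On the way, in this order (a step that is already met when the one before it is completed fails the run):
1. the empty dish is nested fully down in the aluminium tray (horizontal distance between dish_c and tray_metal below 0.008 m and angle between the x axis of dish_c and the x axis of tray_metal, either way round below 0.1 rad and height (world z) of dish_c below 0.0245 m and angle between dish_c's own z axis and vertical below 0.06 rad and distance between each of jar_c, bottle_c and dish_c above 0.075 m), for 0.2 s.
2. the jar stands on the round mark and the red bottle on the square mark of the nested dish (horizontal distance between dish_c and tray_metal below 0.008 m and angle between the x axis of dish_c and the x axis of tray_metal, either way round below 0.1 rad and height (world z) of dish_c below 0.0245 m and angle between dish_c's own z axis and vertical below 0.06 rad and x of jar_c in the frame of dish_c between 0.028 and 0.052 m and y of jar_c in the frame of dish_c between -0.012 and 0.012 m and angle between each of jar_c, bottle_c's own z axis and vertical below 0.1 rad and height (world z) of jar_c below 0.033 m and x of bottle_c in the frame of dish_c between -0.052 and -0.028 m and y of bottle_c in the frame of dish_c between -0.012 and 0.012 m and height (world z) of bottle_c below 0.043 m), for 0.2 s.
At the end, for the whole second after the job is handed in: Dish nested in the aluminium tray (8 mm, 0.1 rad, on its floor); jar and red bottle upright in it within 12 mm of their marks; comb and file flat on the green tray floor, on their strips within 14 mm along, 12 mm across, 0.17 rad; all at rest (all of step 2 and x of comb_c in the frame of tray_green between -0.014 and 0.014 m and y of comb_c in the frame of tray_green between 0.018 and 0.042 m and angle between the x axis of each of comb_c, file_c and the x axis of tray_green, either way round below 0.17 rad and angle between each of comb_c, file_c's own z axis and vertical below 0.1 rad and height (world z) of each of comb_c, file_c below 0.0095 m and x of file_c in the frame of tray_green between -0.014 and 0.014 m and y of file_c in the frame of tray_green between -0.048 and -0.024 m and linear speed of each of dish, jar, bottle, comb, file below 0.02 m/s); the robot touches nothing.
It fails at once if the jar or the red bottle is tipped over (angle between any of jar_c, bottle_c's own z axis and vertical above 0.7 rad).
It fails at once if the buffer block or the orange stick is shifted by more than 25 mm (distance of any of stick_c, buffer_c from where it was at the start of the episode above 0.025 m).
It also fails if it takes over 128 s, if anything falls off the work surface, if the arm or the gripper's body presses on something with over 40 N, if the wrist force passes 120 N, or if a joint passes its speed limit or range.

## Working session

There is one attempt and no reset: what is moved stays moved. The work goes in short steps, Python scripts to look and compute and a tool call to move; the robot and the scene stay as the last step left them, time stands still between calls to the robot, and variables do not carry over. Pictures are saved under pics/ and viewed, about 12 in all and at most 16, crops included, and the job is handed in when it is done.

Besides the shell and the picture viewer there is one more tool, called after ">>>" as name(argument=value, ...) on one line, values as JSON. move_arm: Moves the arm, as the interface text tells. Its arguments: {"type":"object","properties":{"moves":{"type":"string"},"grip":{"type":"number"},"grip_force":{"type":"number"}},"required":["moves"]}

```bash
mkdir -p pics
cat > h.py <<'E'
import numpy as np,cv2
from workcell import bot
def grab(n):
    return bot.grab_frame(n)
def R_of(p):
    a=np.array(p["attitude"],float)
    if a.shape==(3,3): return a
    from scipy.spatial.transform import Rotation as R
    return R.from_euler('xyz',a).as_matrix() if a.size==3 else R.from_quat(a).as_matrix()
def ray(p,uv):
    K=np.array(p["K"]);u,v=uv
    d=np.array([(u-K[0,2])/K[0,0],-(v-K[1,2])/K[1,1],-1.0])
    return np.array(p["eye"]),R_of(p)@d
def at_z(p,uv,z):
    e,d=ray(p,uv);return e+d*(z-e[2])/d[2]
def by_depth(p,uv):
    e,d=ray(p,uv);c,r=int(round(uv[0])),int(round(uv[1]));return e+d*float(p["z_map"][r,c])
def cloud(p):
    K=np.array(p["K"]);v,u=np.mgrid[:480,:640];z=p["z_map"]
    d=np.stack([(u-K[0,2])/K[0,0],-(v-K[1,2])/K[1,1],-np.ones_like(z)],-1)
    return np.array(p["eye"])+(d*z[...,None])@R_of(p).T
def tri(obs):
    A=np.zeros((3,3));b=np.zeros(3)
    for e,d in obs:
        d=d/np.linalg.norm(d);P=np.eye(3)-np.outer(d,d);A+=P;b+=P@e
    return np.linalg.solve(A,b)
def save(p,name): cv2.imwrite('pics/'+name,p["frame"][:,:,::-1])
E
python3 - <<'E'
from h import *
s=bot.observe();print(s)
for n in("top","scene"):
    p=grab(n);save(p,n+'1.png');print(n,p["K"],p["eye"],p["attitude"],p.get("shot"), [k for k in p])
    for l in "dish_c tray_metal tray_green jar_c bottle_c comb_c file_c stick_c buffer_c".split():
        for q in bot.pinpoint(p,l)[:4]:
            print(l,np.round(q["at"],1),round(q["conf"],2),np.round(by_depth(p,q["at"]),3))
E
```

```text
{'clock': 0.0, 'qpos': array([ 1.24278623,  0.52203695, -0.03631262,  1.59998811,  0.02120548,
        1.02109561, -0.11280247]), 'qd': array([-0.00095208, -0.00014362, -0.00139894, -0.00055538,  0.00015607,
        0.00094325,  0.00036444]), 'joint_efforts': array([ 3.03495392e-05, -9.27098823e+01,  1.97974496e+00, -3.69922936e+01,
        1.77159469e-02,  8.20741203e-03,  5.48107198e-05]), 'position': array([ 0.15921278, -0.60400756,  0.20351875]), 'tool_rot': array([-3.14045354e+00,  9.31027391e-05,  2.57787405e-01]), 'force': array([-0.14979517,  0.18944732,  0.18478525]), 'moment': array([-0.00886252, -0.02103696, -0.03461316]), 'grip_width': 0.08542187439302754}
top [[577.03268736   0.         330.38829888]
 [  0.         577.03268736 236.30204603]
 [  0.           0.           1.        ]] [ 0.35207455 -0.04040139  1.36982348] [ 0.12409991  0.00856068 -1.57731353] 1 ['frame', 'z_map', 'K', 'eye', 'attitude', 'shot']
dish_c [396.6 118. ] 0.7 [ 0.814 -0.194  0.002]
dish_c [507.4 347. ] 0.68 [ 0.263 -0.425  0.053]
dish_c [470.7 252.5] 0.6 [ 0.478 -0.354  0.038]
tray_metal [360.1 
[... 606 characters left out ...]
09 1.56780426] 2 ['frame', 'z_map', 'K', 'eye', 'attitude', 'shot']
dish_c [192.6 229.8] 0.88 [ 0.484 -0.36   0.011]
dish_c [251.8 358.3] 0.69 [ 0.801 -0.191  0.039]
dish_c [173.2 148.2] 0.59 [ 0.268 -0.429  0.052]
tray_metal [298.3 264.8] 0.86 [ 0.574 -0.108  0.002]
tray_green [404.1 266.1] 0.86 [0.579 0.132 0.002]
jar_c [232.4 175.3] 0.59 [ 0.349 -0.273  0.044]
jar_c [378.9 189.8] 0.45 [0.381 0.084 0.024]
bottle_c [514.6 259.5] 0.84 [0.585 0.368 0.042]
comb_c [459.7 180. ] 0.83 [0.335 0.292 0.001]
comb_c [228.9 173.3] 0.25 [ 0.344 -0.282  0.046]
file_c [495.1 217. ] 0.68 [ 0.446  0.362 -0.001]
stick_c [310.  198.8] 0.55 [ 0.395 -0.084  0.008]
buffer_c [378.6 187.9] 0.84 [0.379 0.083 0.03 ]
```

View pics/top1.png

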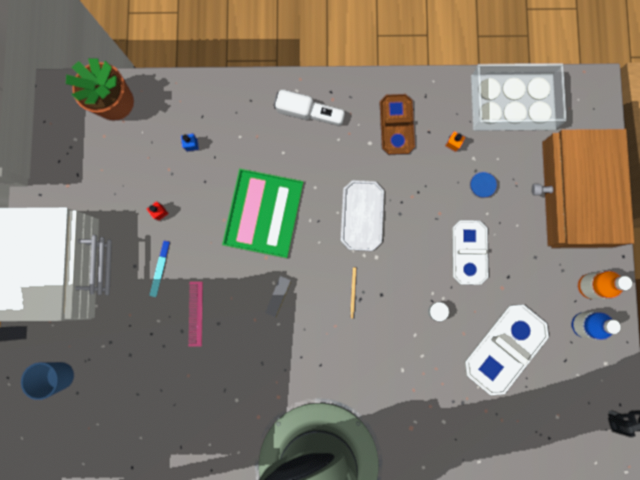

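View pics/scene1.png

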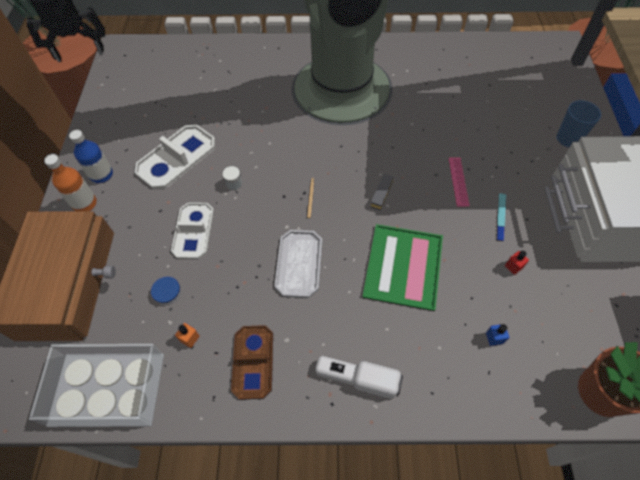

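The pictures show three dish candidates (top view): brown at (397,120), large white at (507,347) and small white at (470,252). The small white one fits, being not brown and the smaller of the two white ones. I'll confirm it with an enlarged crop and measure both views by colour.

```bash
cat >> h.py <<'E'
def mask(p,win,kind):
    f=p["frame"];hsv=cv2.cvtColor(f,cv2.COLOR_RGB2HSV);H,S,V=cv2.split(hsv)
    H=H.astype(int)
    m={'white':(S<40)&(V>170),'pink':((H>150))&(S>70)&(V>60),'green':(H>45)&(H<80)&(S>120),
       'red':((H>172)|(H<6))&(S>150)&(V>80),'cyanblue':(H>80)&(H<130)&(S>90)&(V>60),'navy':(H>110)&(H<130)&(S>120),'lt':(S<40)&(V>150)}[kind]
    o=np.zeros(m.shape,np.uint8);a,b,c,d=win;o[b:d,a:c]=m[b:d,a:c]
    n,l,st,_=cv2.connectedComponentsWithStats(o)
    return (l==1+st[1:,4].argmax()).astype(np.uint8) if n>1 else o
def rect(p,m,z):
    v,u=np.nonzero(m);P=np.array([at_z(p,x,z)[:2] for x in zip(u,v)],np.float32)
    (c,(w,h),a)=cv2.minAreaRect(P*1000);
    if w<h: w,h,a=h,w,a+90
    return np.round(c,1),round(w,1),round(h,1),round((a+90)%180-90,1)
E
python3 - <<'E'
from h import *
t=grab("top");s=grab("scene")
W={'dish':('white',(445,210,495,292),(165,195,222,262),.010),'tray':('lt',(335,175,390,255),(268,225,328,302),.012),
'green':('green',(215,165,310,262),(355,220,448,312),.010),'jar':('white',(425,295,455,325),(218,163,245,195),.046),
'bottle':('red',(140,195,175,225),(500,245,532,278),.042),'comb':('pink',(180,275,210,352),(440,150,478,212),.006),
'file':('cyanblue',(140,235,178,302),(488,185,514,245),.006)}
for k,(c,a,b,z) in W.items():
    mt=mask(t,a,c);ms=mask(s,b,c)
    f=lambda p,m:ray(p,np.argwhere(m)[:,::-1].mean(0))
    print(k,'top',rect(t,mt,z),'scene',rect(s,ms,z),'tri',np.round(tri([f(t,mt),f(s,ms)]),4))
for nm,w in(('round',(455,255,485,292)),('square',(455,222,485,250))):
    m=mask(t,w,'navy');print(nm,at_z(t,np.argwhere(m)[:,::-1].mean(0),.003))
c=t["frame"][200:400,400:600,::-1];c2=s["frame"][120:270,120:270,::-1]
cv2.imwrite('pics/crop1.png',np.hstack([cv2.resize(c,(400,400),interpolation=2),cv2.resize(c2,(400,400),interpolation=2)]))
E
```

```text
dish top (array([ 482.4, -359.3]), 151.9, 83.0, -0.4) scene (array([ 485. , -360.9]), 139.0, 78.5, -1.3) tri [ 0.4823 -0.3623 -0.0005]
tray top (array([569.6, -97.4]), 180.6, 113.3, -3.4) scene (array([ 569. , -106.7]), 168.3, 95.2, -3.4) tri [ 0.5731 -0.1068  0.0019]
green top (array([580.3, 131.3]), 188.0, 157.7, -11.8) scene (array([581.2, 129. ]), 188.3, 154.2, -11.8) tri [ 0.5807  0.1286 -0.0019]
jar top (array([ 343.3, -275.7]), 42.9, 40.8, -1.6) scene (array([ 342.1, -278.1]), 40.1, 36.6, 6.2) tri [ 0.3435 -0.2763  0.0475]
bottle top (array([580.7, 375.2]), 40.5, 33.6, 39.2) scene (array([590.6, 372.2]), 45.6, 31.5, -51.5) tri [0.5823 0.3791 0.0287]
comb top (array([342.6, 288.4]), 151.6, 32.4, 0.4) scene (array([341.2, 286.7]), 154.1, 33.5, 0.6) tri [0.3421 0.2884 0.0026]
file top (array([449.3, 375.7]), 134.1, 16.9, -12.4) scene (array([449.8, 372.9]), 131.9, 14.8, -12.0) tri [ 0.4498  0.3783 -0.0063]
round [ 0.44233888 -0.35837126  0.003     ]
square [ 0.5232735  -0.36013099  0.003     ]
```

View pics/crop1.png

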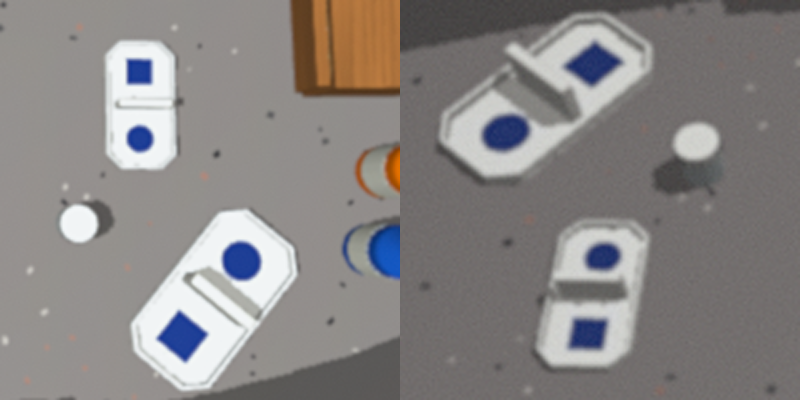

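Crop confirms: the small white dish (left panel at (141,104), 152×83 mm measured) is the one meant; the other white one is clearly larger. The round mark faces the robot, the square mark faces away. Next I go above the dish.

```bash
cat >> h.py <<'E'
def go(x,y,z,yaw,fr=None):
    s=bot.observe() if fr is None else None
    P,Y=(s["position"],s["tool_rot"][2]) if s else (np.array(fr[:3]),fr[3])
    d=np.array([x,y,z])-P;c,n=np.cos(Y),np.sin(Y)
    dy=(yaw-Y+np.pi)%(2*np.pi)-np.pi
    print("row: %.1f %.1f %.1f %.3f"%(1e3*(c*d[0]+n*d[1]),1e3*(n*d[0]-c*d[1]),-1e3*d[2],-dy))
E
python3 -c "
from h import *
go(.483,-.36,.22,1.571-.02)"
```

```text
row: 375.3 -153.8 -15.9 -1.293
```

>>> move_arm(moves="38 -15 -2 -0.12;76 -31 -4 -0.24;114 -46 -6 -0.36;152 -62 -8 -0.48;190 -77 -10 -0.6;228 -93 -12 -0.72;266 -108 -14 -0.84;304 -124 -16 -0.96;342 -140 -16 -1.08;375 -154 -16 -1.2", grip=1)

```text
clock: 1.93
position: [0.4847, -0.3578, 0.2205]
tool_rot: [3.141, -0.0, 1.465]
force: [0.5, -1.4, -0.4]
grip_width: 0.0855
```

Run:
```python
from h import *
p=grab("wrist");save(p,'w1.png');s=bot.observe();print(s["position"],s["tool_rot"],s["qpos"],p["eye"],p["attitude"],p["K"])
for q in bot.pinpoint(p,"dish_c"):print(q,by_depth(p,q["at"]),at_z(p,q["at"],.018))
```

```text
[ 0.49017268 -0.35214091  0.22042021] [ 3.13830736e+00 -3.04358691e-03  1.48121809e+00] [ 0.80850346  0.49450888 -0.40583174  1.62724862  0.21161434  1.06199124
  0.25344696] [ 0.49337712 -0.28766955  0.39094664] [-0.27960839 -0.00064801 -0.10781773] [[331.63556806   0.         315.53533371]
 [  0.         331.63556806 240.90254989]
 [  0.           0.           1.        ]]
{'at': [133.2, 296.1], 'conf': 0.94} [ 0.27086114 -0.42814492  0.04734767] [ 0.25185548 -0.44014328  0.018     ]
{'at': [614.2, 13.2], 'conf': 0.66} [ 0.79296335 -0.19666975  0.02339712] [ 0.7973625  -0.19533351  0.018     ]
{'at': [313.1, 209.1], 'conf': 0.56} [ 0.48388584 -0.35300023  0.03646254] [ 0.48339151 -0.35640284  0.018     ]
```

View pics/w1.png

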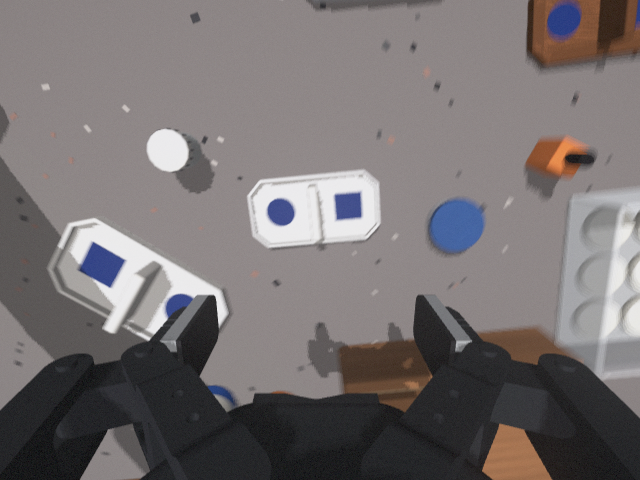

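The wrist view shows the small dish at (314,209), round mark (281,212), square mark (348,206), rib between. I measure it now that the arm has settled.

Run:
```python
from h import *
p=grab("wrist")
m=mask(p,(235,160,395,260),'white');print(rect(p,m,.010))
C=[]
for w in((262,190,300,232),(330,185,370,228)):
    k=mask(p,w,'navy');C.append(at_z(p,np.argwhere(k)[:,::-1].mean(0),.003))
C=np.array(C);print(C,C.mean(0),np.degrees(np.arctan2(*(C[1]-C[0])[1::-1])))
X=cloud(p);r=(X[...,2]>.028)&(abs(X[...,0]-.483)<.04)&(abs(X[...,1]+.36)<.05)
Q=X[r];print(len(Q),Q.mean(0),np.median(Q[:,2]));print(cv2.minAreaRect((Q[:,:2]*1e3).astype(np.float32)))
go(.483,-.36,.22,1.55);print(bot.observe()["position"],bot.observe()["tool_rot"])
```

```text
(array([ 482.1, -360.3]), 151.1, 81.4, -1.4)
[[ 0.44207299 -0.35952271  0.003     ]
 [ 0.52237885 -0.36161013  0.003     ]] [ 0.48222592 -0.36056642  0.003     ] -1.4889770450108648
33496 [ 0.4832638  -0.34010718  0.3279751 ] 0.3356251342172262
((478.988037109375, -347.8171081542969), (65.1475601196289, 72.47441101074219), 53.42819595336914)
row: -2.8 -1.6 -0.0 -0.087
[ 0.48486823 -0.35736104  0.219953  ] [ 3.14096461e+00 -1.18762413e-03  1.46335693e+00]
```

>>> move_arm(moves="-3.5 -2.3 30 -0.08;-3.5 -2.3 60 -0.08;-3.5 -2.3 90 -0.08;-3.5 -2.3 120 -0.08;-3.5 -2.3 150 -0.08;-3.5 -2.3 175 -0.08;-3.5 -2.3 192 -0.08;-3.5 -2.3 202 -0.08;-3.5 -2.3 208 -0.08;-3.5 -2.3 208 -0.08")

```text
clock: 2.92
position: [0.4795, -0.3633, 0.0115]
tool_rot: [-3.141, -0.0, 1.537]
force: [-0.2, -0.0, 0.2]
grip_width: 0.0858
```

>>> move_arm(moves="0 0 0 0;0 0 0 0;0 0 0 0;0 0 0 0;0 0 0 0;0 0 0 0;0 0 0 0;0 0 0 0;0 0 0 0;0 0 -5 0", grip=0, grip_force=40)

```text
clock: 3.75
position: [0.4796, -0.3627, 0.0165]
tool_rot: [-3.141, -0.001, 1.538]
force: [-0.3, 0.9, 0.6]
grip_width: -0.0004
```

Run:
```python
from h import *
s=bot.observe();print(s["position"],s["tool_rot"],s["grip_width"],s["force"],s["clock"])
```

```text
[ 0.47959159 -0.36272844  0.016513  ] [-3.14057343e+00 -6.94442770e-04  1.53789148e+00] -0.0003626809186628911 [-0.27896212  0.86394086  0.64949141] 3.75
```

Run:
```python
from h import *
p=grab("wrist");save(p,'w2.png')
t=grab("top");m=mask(t,(430,190,515,310),'white');print(rect(t,m,.01))
s=grab("scene")
cv2.imwrite('pics/c2.png',np.hstack([p["frame"][:,:,::-1],cv2.resize(s["frame"][150:290,140:250,::-1],(377,480))])[:,::1][:, :1017][:, 217:])
print(bot.observe()["grip_width"])
```

```text
(array([ 482.5, -356.8]), 156.6, 82.1, -0.7)
6.562351321644398e-06
```

View pics/c2.png

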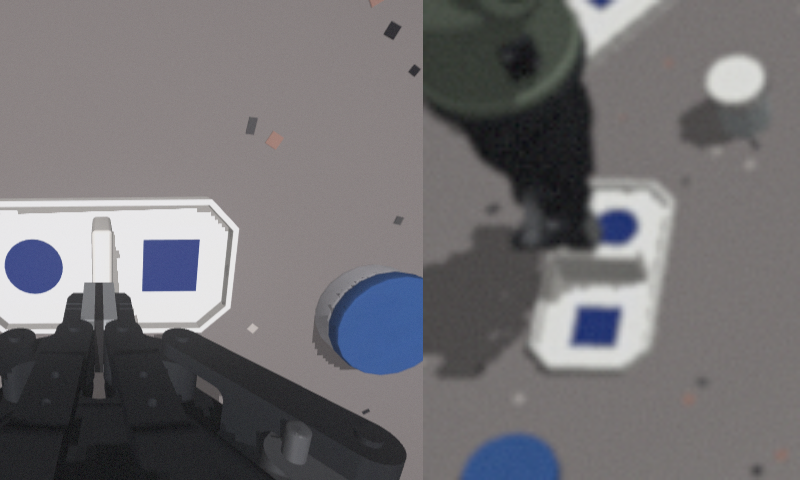

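The gripper shut empty: the fingertips (97,290 in the crop) appear beyond the rib's lower end. I check where the tip really is, using depth.

Run:
```python
from h import *
p=grab("wrist");s=bot.observe();T=s["position"]
def proj(X):
    K=np.array(p["K"]);c=R_of(p).T@(np.array(X)-p["eye"]);return np.round([K[0,2]-K[0,0]*c[0]/c[2],K[1,2]+K[1,1]*c[1]/c[2]],1)
print(p["eye"],p["attitude"],T,s["tool_rot"])
print('tcp',proj(T),'pinch',proj(T+[0,0,.019]),'ribtop ends',proj([.4822,-.3306,.036]),proj([.4822,-.3906,.036]))
X=cloud(p)
for u,v in((314,225),(314,240),(314,260),(314,275),(314,282),(314,288),(314,295),(314,305),(314,320),(305,290),(323,290)):print((u,v),np.round(X[v,u],4),p["z_map"][v,u])
```

```text
[ 0.48382095 -0.29270951  0.18798238] [-0.27995239 -0.00035146 -0.03467454] [ 0.4801348  -0.36315334  0.01735467] [3.14120554e+00 1.90712818e-04 1.53769538e+00]
tcp [313.2 278.2] pinch [312.9 292.9] ribtop ends [314.8 229.2] [318.8 340.7]
(314, 225) [ 0.4818 -0.3297  0.0312] 0.16093178
(314, 240) [ 0.4816 -0.3359  0.0361] 0.15787393
(314, 260) [ 0.4813 -0.3458  0.0367] 0.16010241
(314, 275) [ 0.481  -0.3534  0.037 ] 0.1618533
(314, 282) [ 0.4811 -0.3514  0.0502] 0.14863025
(314, 288) [ 0.4812 -0.3519  0.0558] 0.1434283
(314, 295) [ 0.4812 -0.3519  0.0626] 0.13688062
(314, 305) [ 0.4812 -0.3512  0.073 ] 0.12666924
(314, 320) [ 0.4812 -0.3522  0.0825] 0.11779061
(305, 290) [ 0.4774 -0.3512  0.059 ] 0.14018138
(323, 290) [ 0.485  -0.3518  0.0583] 0.14094535
```

Run:
```python
from h import *
p=grab("wrist");X=cloud(p)
for v in range(256,300,4):print(v,[(u,*np.round(X[v,u]*1e3).astype(int)) for u in(296,302,308,314,320,326,332)])
cv2.imwrite('pics/c3.png',cv2.resize(p["frame"][210:350,240:390,::-1],(640,597),interpolation=0))
print(bot.pinch_z)
```

```text
256 [(296, np.int64(470), np.int64(-354), np.int64(4)), (302, np.int64(474), np.int64(-355), np.int64(3)), (308, np.int64(478), np.int64(-344), np.int64(35)), (314, np.int64(481), np.int64(-344), np.int64(36)), (320, np.int64(484), np.int64(-343), np.int64(38)), (326, np.int64(487), np.int64(-344), np.int64(36)), (332, np.int64(491), np.int64(-355), np.int64(4))]
260 [(296, np.int64(470), np.int64(-357), np.int64(5)), (302, np.int64(474), np.int64(-357), np.int64(3)), (308, np.int64(478), np.int64(-346), np.int64(36)), (314, np.int64(481), np.int64(-346), np.int64(37)), (320, np.int64(484), np.int64(-346), np.int64(37)), (326, np.int64(487), np.int64(-346), np.int64(36)), (332, np.int64(491), np.int64(-358), np.int64(3))]
264 [(296, np.int64(470), np.int64(-359), np.int64(4)), (302, np.int64(473), np.int64(-359), np.int64(4)), (308, np.int64(478), np.int64(-348), np.int64(35)), (314, np.int64(481), np.int64(-348), np.int64(36)), (320, np.int64(484), np.int64(-348), np.int64(36)), (326, np.int64(487), np.int64(-348), np.int64(36)), (332, np.int64(491), np.int64(-360), np.int64(3))]
26
[... 2238 characters left out ...]
np.int64(3)), (302, np.int64(476), np.int64(-351), np.int64(61)), (308, np.int64(479), np.int64(-351), np.int64(60)), (314, np.int64(481), np.int64(-352), np.int64(60)), (320, np.int64(484), np.int64(-352), np.int64(60)), (326, np.int64(486), np.int64(-351), np.int64(61)), (332, np.int64(491), np.int64(-378), np.int64(4))]
296 [(296, np.int64(473), np.int64(-355), np.int64(56)), (302, np.int64(476), np.int64(-351), np.int64(65)), (308, np.int64(479), np.int64(-351), np.int64(64)), (314, np.int64(481), np.int64(-351), np.int64(64)), (320, np.int64(484), np.int64(-351), np.int64(64)), (326, np.int64(486), np.int64(-352), np.int64(64)), (332, np.int64(489), np.int64(-356), np.int64(56))]
0.0187
```

View pics/c3.png

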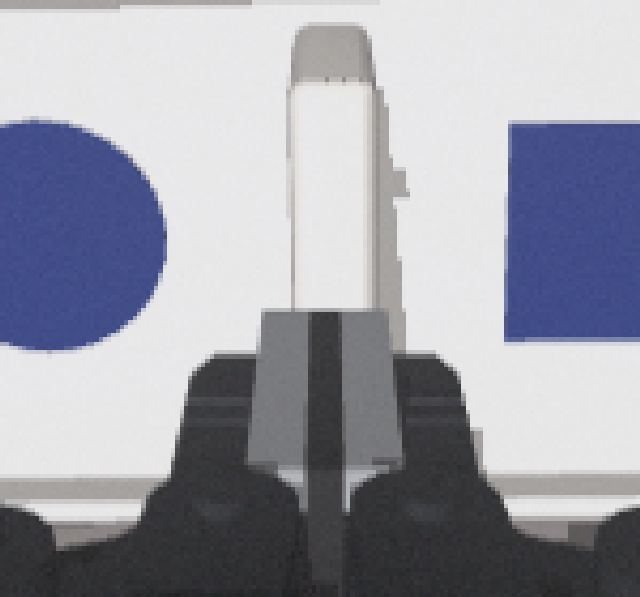

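The shut fingertips show at z≈0.050 while the reported TCP z is 0.017, so the real tips sit about 33 mm higher than reported. The rib (z 0.036) and dish were not touched. I open and go lower in stages, watching the force.

>>> move_arm(moves="0 1 0 0;0 1 0 0;0 1 0 0;0 1 0 0;0 1 3 0;0 1 6 0;0 1 10 0;0 1 14 0;0 1 17 0;0 1 17 0", grip=1)

```text
clock: 4.83
position: [0.4806, -0.3628, -0.0008]
tool_rot: [-3.141, -0.001, 1.538]
force: [-0.3, -0.3, 0.1]
grip_width: 0.0849
```

Run:
```python
from h import *
p=grab("wrist");X=cloud(p);save(p,'w4.png')
s=bot.observe();print(s["position"],s["tool_rot"],s["grip_width"],s["force"],p["eye"])
# finger pixels: near depth, lowest points
m=(p["z_map"]>0)&(p["z_map"]<.3)&(abs(X[...,1]+.363)<.016)&(abs(X[...,0]-.482)<.07)&(X[...,2]>.02)
for a,b in((.42,.47),(.495,.55)):
    q=X[m&(X[...,0]>a)&(X[...,0]<b)];print(len(q),np.round(np.percentile(q[:,2],[0,1,3,10,50]),4),np.round(q.mean(0),3),np.round(q[q[:,2]<np.percentile(q[:,2],4)].mean(0),4))
```

```text
[ 4.80783409e-01 -3.62874893e-01 -3.96949829e-04] [-3.14097978e+00 -4.60004925e-04  1.53787574e+00] 0.08541258438075858 [-0.07328799 -0.43109508 -0.36965774] [ 0.48445288 -0.29246451  0.16971393]
14561 [0.0395 0.0445 0.0494 0.0617 0.0951] [ 0.433 -0.355  0.094] [ 0.4379 -0.3577  0.0468]
19587 [0.0394 0.0455 0.0513 0.0668 0.0974] [ 0.534 -0.358  0.096] [ 0.5264 -0.3605  0.0483]
```

View pics/w4.png

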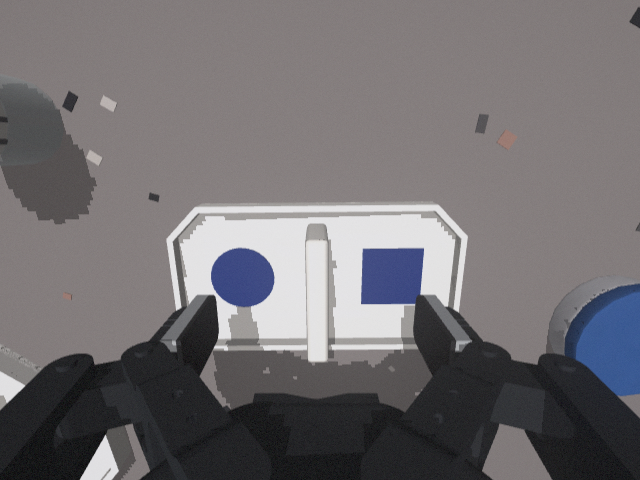

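Open tips sit at z≈0.040 with reported TCP z≈0 and no contact, so the true offset is about +30 mm in z. Descend 19 mm more and grip.

>>> move_arm(moves="0 1 3 0;0 1 6 0;0 1 9 0;0 1 12 0;0 1 15 0;0 1 17 0;0 1 19 0;0 1 19 0;0 1 19 0;0 1 19 0")

```text
clock: 5.72
position: [0.482, -0.3631, -0.0188]
tool_rot: [3.142, 0.0, 1.538]
force: [0.3, 0.4, 0.2]
grip_width: 0.0854
```

>>> move_arm(moves="0 0 0 0;0 0 0 0;0 0 0 0;0 0 0 0;0 0 0 0;0 0 0 0;0 0 0 0;0 0 0 0;0 0 0 0;0 0 -3 0", grip=0, grip_force=40)

```text
clock: 6.55
position: [0.4817, -0.3629, -0.0163]
tool_rot: [-3.141, -0.0, 1.538]
force: [0.6, -0.1, -1.3]
grip_width: 0.0093
```

>>> move_arm(moves="0 0 -20 0;0 0 -45 0;5 5 -75 0;20 15 -105 0.01;45 30 -130 0.02;75 48 -145 0.034;105 66 -147 0.034;125 78 -147 0.034;135 85 -147 0.034;136 85 -147 0.034")

```text
clock: 7.38
position: [0.5728, -0.2272, 0.1312]
tool_rot: [3.141, -0.001, 1.507]
force: [0.8, -0.1, -0.8]
grip_width: 0.0094
```

Run:
```python
from h import *
p=grab("wrist");save(p,'w5.png');s=bot.observe();print(s["position"],s["tool_rot"],s["grip_width"],s["force"])
for l in("tray_metal","dish_c"):
  for q in bot.pinpoint(p,l):print(l,q,at_z(p,q["at"],0.0),by_depth(p,q["at"]))
t=grab("top")
for l in("tray_metal",):
  for q in bot.pinpoint(t,l):print('top',q,at_z(t,q["at"],0.0))
```

```text
[ 0.57167139 -0.22900955  0.13093815] [-3.14120162e+00 -2.45339122e-04  1.50559953e+00] 0.009369876105044457 [-0.20518629 -0.44783895 -0.46905857]
tray_metal {'at': [304.5, 82.5], 'conf': 0.68} [ 0.57278348 -0.10567885  0.        ] [ 0.57284928 -0.10626349  0.00343482]
dish_c {'at': [575.6, 173.9], 'conf': 0.84} [ 0.80928004 -0.19606745  0.        ] [ 0.7919878  -0.19314175  0.0226128 ]
dish_c {'at': [316.3, 301.8], 'conf': 0.62} [ 0.56968412 -0.30631411  0.        ] [ 0.57516423 -0.21417563  0.18621573]
top {'at': [360.7, 212.8], 'conf': 0.84} [ 0.57939821 -0.10301468  0.        ]
top {'at': [351.4, 288.6], 'conf': 0.45} [ 0.39801361 -0.0786674   0.        ]
```

View pics/w5.png

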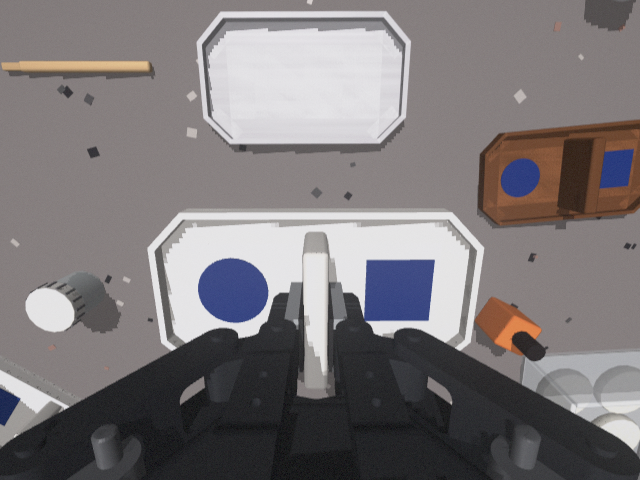

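Tray at (304,78) is fully visible beyond the held dish (marks at (233,290) and (400,290)). I measure both.

Run:
```python
from h import *
p=grab("wrist");s=bot.observe();T=s["position"];print(T,s["tool_rot"][2])
m=mask(p,(185,0,425,160),'lt');print(m.sum())
v,u=np.nonzero(m);print(u.min(),u.max(),v.min(),v.max())
for z in(.010,.012):print(rect(p,m,z))
C=[]
for w in((190,250,275,325),(358,252,440,325)):
    k=mask(p,w,'navy');vv,uu=np.nonzero(k);print(uu.min(),uu.max(),vv.min(),vv.max());C.append(at_z(p,np.argwhere(k)[:,::-1].mean(0),T[2]+.0188+.003))
C=np.array(C);print(C,C.mean(0),np.degrees(np.arctan2(*(C[1]-C[0])[1::-1])),np.linalg.norm(C[1]-C[0]))
X=cloud(p);f=X[270:310,220:245];print('floor z',np.median(f[...,2]),np.median(X[270:310,390:410,2]))
```

```text
[ 0.57068153 -0.23141576  0.13093938] 1.5018864038102326
23827
197 413 2 138
(array([ 571.9, -105.4]), 169.4, 97.6, -3.5)
(array([ 572. , -105.7]), 168.2, 96.9, -3.5)
199 267 259 321
365 433 261 319
[[ 0.53174964 -0.22585106  0.15273938]
 [ 0.61208943 -0.23131084  0.15273938]] [ 0.57191953 -0.22858095  0.15273938] -3.887766441226414 0.08052509252327075
floor z 0.15379419424830326 0.15369226994983698
```

>>> move_arm(moves="20 -1 0 -0.007;45 -3 0 -0.007;75 -5 10 -0.007;100 -7 30 -0.007;115 -8 55 -0.007;122.7 -8.4 80 -0.007;122.7 -8.4 95 -0.007;122.7 -8.4 100 -0.007;122.7 -8.4 100 -0.007;122.7 -8.4 100 -0.007")

```text
clock: 8.52
position: [0.5715, -0.1079, 0.0317]
tool_rot: [3.141, 0.0, 1.51]
force: [0.6, -0.0, -0.0]
grip_width: 0.0094
```

Run:
```python
from h import *
p=grab("wrist");s=bot.observe();T=s["position"];print(T,s["tool_rot"],s["clock"])
C=[]
for w in((185,240,280,330),(355,240,445,330)):
    k=mask(p,w,'navy');C.append(at_z(p,np.argwhere(k)[:,::-1].mean(0),T[2]+.0188+.003))
C=np.array(C);print(C.mean(0),np.degrees(np.arctan2(*(C[1]-C[0])[1::-1])))
go(.5708,-.1084,-.0145,1.5095)
```

```text
[ 0.57177541 -0.10786076  0.03209234] [3.14037513e+00 2.69741411e-04 1.50960219e+00] 8.5667
[ 0.57283924 -0.10476535  0.05389234] -3.4387938630227923
row: -0.6 -0.9 46.6 0.000
```

>>> move_arm(moves="-0.8 -0.8 8 0;-0.8 -0.8 16 0;-0.8 -0.8 24 0;-0.8 -0.8 31 0;-0.8 -0.8 37 0;-0.8 -0.8 42 0;-0.8 -0.8 45 0;-0.8 -0.8 47 0;-0.8 -0.8 48 0;-0.8 -0.8 48 0")

```text
clock: 9.4
position: [0.5703, -0.1076, -0.0158]
tool_rot: [-3.141, 0.0, 1.511]
force: [-10.6, 1.5, 23.3]
grip_width: 0.0092
```

Run:
```python
from h import *
p=grab("wrist");s=bot.observe();T=s["position"];print(T,s["tool_rot"],s["clock"],s["force"])
C=[]
for w in((185,240,280,330),(355,240,445,330)):
    k=mask(p,w,'navy');C.append(at_z(p,np.argwhere(k)[:,::-1].mean(0),.006))
C=np.array(C);print(C.mean(0),np.degrees(np.arctan2(*(C[1]-C[0])[1::-1])))
X=cloud(p);print('floor z',np.median(X[270:310,220:245,2]),np.median(X[270:310,390:410,2]))
```

```text
[ 0.57025717 -0.10769956 -0.01585348] [-3.14142382e+00  4.60876601e-04  1.51072468e+00] 9.45 [-8.75291767  2.02168301 23.1984357 ]
[ 0.57156604 -0.10468066  0.006     ] -3.3835392285478827
floor z 0.007069490115304 0.007089086681501072
```

Dish is down (23 N contact, floor at 6–7 mm, centred within 1 mm, angle within 0.1°). Release, raise, and turn towards the jar.

>>> move_arm(moves="0 0 -1 0;0 0 -1 0;0 0 -1 0;0 0 -1 0;0 0 -5 0;0 0 -25 0;0 0 -60 0;0 0 -100 0.1;0 0 -140 0.22;0 0 -170 0.34", grip=1)

```text
clock: 10.28
position: [0.5709, -0.1076, 0.1565]
tool_rot: [3.14, -0.001, 1.165]
force: [1.9, 0.3, 0.9]
grip_width: 0.0852
```

Run:
```python
from h import *
s=bot.observe();print(s["position"],s["tool_rot"],s["clock"],s["qpos"])
go(.3435-.03,-.276,.17,-.06)
p=grab("wrist");save(p,'w6.png')
```

```text
[ 0.57088968 -0.10760466  0.15651139] [ 3.13975042e+00 -1.45043757e-03  1.16508634e+00] 10.2833 [ 0.30850534  0.51954006 -0.31389849  1.75686356  0.19708148  0.89379553
 -0.49597236]
row: -256.3 -170.0 -13.5 1.225
```

>>> move_arm(moves="-25 -15 -14 0.12;-55 -32 -14 0.24;-85 -50 -14 0.36;-115 -68 -14 0.48;-145 -85 -14 0.6;-175 -102 -14 0.72;-205 -120 -14 0.84;-228 -133 -14 0.96;-240 -140 -14 1.08;-244.5 -142.6 -14 1.2")

```text
clock: 11.17
position: [0.3418, -0.2789, 0.1674]
tool_rot: [3.141, 0.0, -0.038]
force: [1.4, 0.1, -0.5]
grip_width: 0.0857
```

Run:
```python
from h import *
p=grab("wrist");s=bot.observe();print(s["position"],s["tool_rot"],s["clock"])
p=grab("wrist");save(p,'w7.png');s=bot.observe();print(s["position"],s["tool_rot"],s["clock"],s["qpos"])
q=bot.pinpoint(p,"jar_c");print([(k["at"],k["conf"],at_z(p,k["at"],.023),by_depth(p,k["at"])) for k in q])
m=mask(p,(150,80,480,330),'white');print(m.sum(),np.argwhere(m).mean(0),rect(p,m,.046))
X=cloud(p);d=X[m>0];print(np.median(d[:,2]))
# dish check from top
t=grab("top");C=[]
for w in((345,180,390,215),(340,210,385,250)):
    k=mask(t,w,'navy');C.append(at_z(t,np.argwhere(k)[:,::-1].mean(0),.006))
C=np.array(C);print(C,C.mean(0))
```

```text
[ 0.34198986 -0.2788106   0.16737168] [ 3.14126378e+00  1.22218039e-04 -4.72818508e-02] 11.2167
[ 0.34317601 -0.27798194  0.16734116] [ 3.14127263e+00 -6.68325492e-05 -3.33977004e-02] 11.2667 [ 5.48064973e-01  2.85264380e-01 -2.14139293e-03  2.10062372e+00
  1.23784577e-03  7.55490353e-01 -1.05908483e+00]
[([315.4, 220.3], 0.92, array([ 0.34372836, -0.27816594,  0.023     ]), array([ 0.34923027, -0.27843759,  0.04787481]))]
4505 [280.15760266 442.48679245] (array([ 291.3, -379.8]), 118.6, 99.6, 5.0)
0.005104532118145599
[[ 0.61192432 -0.10629589  0.006     ]
 [ 0.53171624 -0.10152632  0.006     ]] [ 0.57182028 -0.10391111  0.006     ]
```

View pics/w7.png

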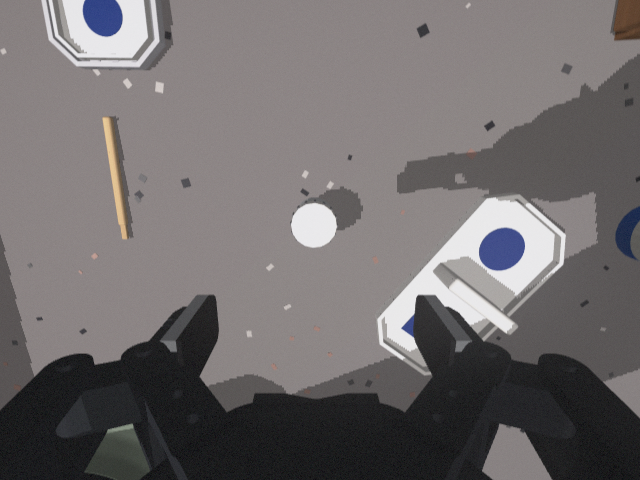

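Jar cap at (314,225); the big dish's edge runs (378,320)–(490,198) on the right, so I check clearance as well.

Run:
```python
from h import *
p=grab("wrist");s=bot.observe();print(s["position"],s["tool_rot"],s["clock"])
m=mask(p,(285,195,345,252),'white');print(m.sum(),np.argwhere(m).mean(0),rect(p,m,.046),np.median(cloud(p)[m>0][:,2]))
c=np.argwhere(m)[:,::-1].mean(0);print(at_z(p,c,.046))
for e in((378,320),(434,259),(490,198)):print(at_z(p,e,.01))
go(.343,-.277,-.002,-.06)
```

```text
[ 0.34452574 -0.27695006  0.16716935] [-3.14150724e+00 -3.26622790e-04 -2.39552836e-02] 11.4167
1611 [227.71011794 315.63376785] (array([ 344. , -276.5]), 41.3, 41.0, -17.6) 0.046512618592198574
[ 0.3444156 -0.2765465  0.046    ]
[ 0.22911376 -0.34244482  0.01      ]
[ 0.29883291 -0.39904449  0.01      ]
[ 0.36145209 -0.44988024  0.01      ]
row: -1.5 0.1 169.2 0.036
```

>>> move_arm(moves="0 0.4 30 0.036;0 0.4 60 0.036;0 0.4 90 0.036;0 0.4 115 0.036;0 0.4 135 0.036;0 0.4 150 0.036;0 0.4 162 0.036;0 0.4 171 0.036;0 0.4 177 0.036;0 0.4 178 0.036", grip=1)

```text
clock: 12.25
position: [0.3439, -0.2773, -0.0117]
tool_rot: [-3.141, 0.001, -0.063]
force: [-0.3, -0.2, -0.1]
grip_width: 0.0852
```

>>> move_arm(moves="0 0 0 0;0 0 0 0;0 0 0 0;0 0 0 0;0 0 0 0;0 0 0 0;0 0 0 0;0 0 0 0;0 0 -5 0;0 0 -10 0", grip=0, grip_force=25)

```text
clock: 13.08
position: [0.3438, -0.2778, -0.0004]
tool_rot: [-3.142, 0.0, -0.065]
force: [-0.6, -0.7, -0.0]
grip_width: 0.0411
```

>>> move_arm(moves="0 0 -25 0;0 0 -55 0;10 -11 -85 0;30 -32 -105 0;60 -64 -110 0;90 -96 -110 0;120 -128 -110 0;147 -157 -110 0;168 -179 -110 0;175.5 -187 -110 0")

```text
clock: 13.92
position: [0.5346, -0.0978, 0.1097]
tool_rot: [-3.14, -0.002, -0.06]
force: [-0.3, 0.4, -0.3]
grip_width: 0.0413
```

Run:
```python
from h import *
p=grab("wrist");p=grab("wrist");save(p,'w8.png');s=bot.observe();print(s["position"],s["tool_rot"],s["clock"],s["grip_width"],s["force"])
q=bot.pinpoint(p,"jar_c");print([(k["at"],k["conf"],by_depth(p,k["at"])) for k in q])
t=grab("top")
C=[]
for w in((345,180,390,215),):
    k=mask(t,w,'navy');C.append(at_z(t,np.argwhere(k)[:,::-1].mean(0),.006))
print('sq top',C)
```

```text
[ 0.53248825 -0.10033983  0.1093838 ] [-3.14088608e+00 -6.60790615e-04 -6.15346349e-02] 14.0167 0.04108360900403915 [-0.48269392 -0.49927288 -0.1537653 ]
[]
sq top [array([nan, nan, nan])]<stdin>:7: RuntimeWarning: Mean of empty slice.
  ret = um.true_divide(
```

View pics/w8.png

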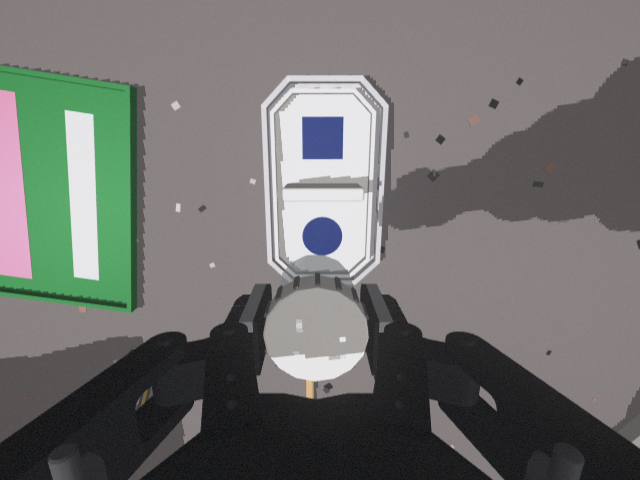

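Dish nested, round mark at (322,236), square at (322,138), jar cap held at (316,330) upright. Measuring the marks from here.

Run:
```python
from h import *
p=grab("wrist");s=bot.observe();print(s["position"],s["tool_rot"])
C=[]
for w in((290,208,355,262),(290,110,355,168)):
    k=mask(p,w,'navy');C.append(at_z(p,np.argwhere(k)[:,::-1].mean(0),.006))
C=np.array(C);print(C,C.mean(0),np.degrees(np.arctan2(*(C[1]-C[0])[1::-1])))
go(C[0][0]-.0005,C[0][1],-.0055,-.061)
```

```text
[ 0.53029535 -0.1036438   0.10935495] [ 3.14117139e+00  4.38195620e-04 -6.62758340e-02]
[[ 0.53167015 -0.10241628  0.006     ]
 [ 0.61202379 -0.1072378   0.006     ]] [ 0.57184697 -0.10482704  0.006     ] -3.433840839070968
row: 0.8 -1.3 114.9 -0.005
```

>>> move_arm(moves="0.5 -0.8 15 0;0.5 -0.8 32 0;0.5 -0.8 50 0;0.5 -0.8 66 0;0.5 -0.8 80 0;0.5 -0.8 92 0;0.5 -0.8 102 0;0.5 -0.8 109 0;0.5 -0.8 113 0;0.5 -0.8 115 0")

```text
clock: 15.0
position: [0.5318, -0.1023, -0.0054]
tool_rot: [3.141, -0.0, -0.066]
force: [-5.6, 7.3, 25.8]
grip_width: 0.0408
```

>>> move_arm(moves="0 0 0.5 0;0 0 0.5 0;0 0 0.5 0;0 0 0.5 0;0 0 0.5 0;0 0 0.5 0;0 0 0.5 0;0 0 0.5 0;0 0 0.5 0;0 0 0.5 0")

```text
clock: 15.83
position: [0.532, -0.1021, -0.0054]
tool_rot: [3.141, -0.001, -0.065]
force: [-3.9, 0.7, 15.5]
grip_width: 0.0408
```

>>> move_arm(moves="0 0 -0.5 0;0 0 -0.5 0;0 0 -0.5 0;0 0 -0.5 0;0 0 -0.5 0;0 0 -20 0;0 0 -50 0;0 0 -85 0;0 0 -125 -0.12;0 0 -165 -0.24", grip=1)

```text
clock: 16.67
position: [0.5311, -0.1019, 0.1602]
tool_rot: [3.141, 0.001, 0.18]
force: [1.0, -0.4, 0.3]
grip_width: 0.0854
```

Run:
```python
from h import *
s=bot.observe();print(s["position"],s["tool_rot"],s["clock"])
go(.582,.375,.19,3.0)
```

```text
[ 0.5311471  -0.10189902  0.16021763] [3.14109535e+00 9.53595392e-04 1.79888933e-01] 16.6667
row: 135.4 -460.1 -29.8 -2.820
```

>>> move_arm(moves="5 -20 -10 -0.12;12 -40 -20 -0.24;20 -65 -30 -0.36;28 -95 -30 -0.48;37 -125 -30 -0.6;46 -155 -30 -0.72;55 -185 -30 -0.84;64 -215 -30 -0.96;72 -245 -30 -1.08;81 -275 -30 -1.2")

```text
clock: 17.5
position: [0.5635, 0.1844, 0.1886]
tool_rot: [3.142, 0.0, 1.38]
force: [0.6, -0.7, 0.5]
grip_width: 0.0853
```

Run:
```python
from h import *
s=bot.observe();print(s["position"],s["tool_rot"],s["clock"])
go(.582,.375,.19,2.6)
```

```text
[0.56351697 0.18438903 0.18863854] [3.14156998e+00 6.02171072e-05 1.38044614e+00] 17.5
row: 190.7 -17.9 -1.4 -1.220
```

>>> move_arm(moves="25 -2 0 -0.12;50 -4 0 -0.24;75 -6 0 -0.36;100 -9 0 -0.48;125 -12 0 -0.6;145 -14 0 -0.72;165 -16 0 -0.84;180 -17 0 -0.96;188 -18 0 -1.08;191 -18 0 -1.2")

```text
clock: 18.33
position: [0.5826, 0.3756, 0.1882]
tool_rot: [3.142, -0.001, 2.582]
force: [0.7, -0.6, -0.2]
grip_width: 0.0852
```

Run:
```python
from h import *
for _ in range(4):p=grab("wrist")
save(p,'w9.png');s=bot.observe();print(s["position"],s["tool_rot"],s["clock"])
q=bot.pinpoint(p,"bottle_c");print([(k["at"],k["conf"],at_z(p,k["at"],.033),by_depth(p,k["at"])) for k in q])
for l in("comb_c","file_c"):print(l,[(k["at"],k["conf"],at_z(p,k["at"],.003)) for k in bot.pinpoint(p,l)])
```

```text
[0.58327407 0.37333238 0.18833138] [-3.14113832e+00 -1.95660374e-04  2.56996060e+00] 18.5333
[([317.5, 215.6], 0.75, array([0.58290433, 0.37722319, 0.033     ]), array([0.57705324, 0.38076849, 0.06627899])), ([105.3, 50.3], 0.55, array([0.3579365 , 0.30024399, 0.033     ]), array([0.34416309, 0.29107309, 0.00625687]))]
comb_c [([104.8, 46.8], 0.58, array([0.33999611, 0.29160848, 0.003     ]))]
file_c [([245.4, 99.1], 0.6, array([0.45018162, 0.37732445, 0.003     ])), ([319.0, 219.9], 0.51, array([0.59310555, 0.37282286, 0.003     ]))]
```

View pics/w9.png

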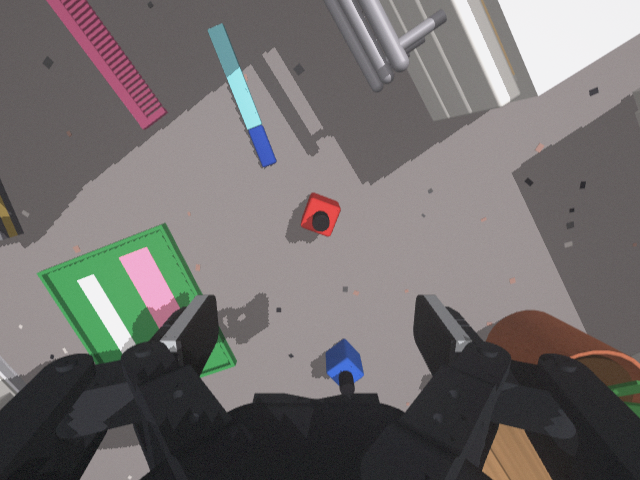

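Red bottle at (320,215), turned roughly 20° in the image; the blue one is at (345,365) and the pot at lower right. I fit its top face using depth.

Run:
```python
from h import *
p=grab("wrist");s=bot.observe();X=cloud(p);print(s["position"],s["tool_rot"])
w=np.zeros((480,640),bool);w[185:245,290:350]=1
z=X[...,2]
hsv=cv2.cvtColor(p["frame"],cv2.COLOR_RGB2HSV);red=((hsv[...,0]>170)|(hsv[...,0]<7))&(hsv[...,1]>130)
a=w&red&(abs(z-.042)<.004);cap=w&(z>.058)
v,u=np.nonzero(a);P=np.array([at_z(p,x,.042)[:2] for x in zip(u,v)])
print(a.sum(),cv2.minAreaRect((P*1e3).astype(np.float32)))
v,u=np.nonzero(cap);c=np.mean([at_z(p,x,.066) for x in zip(u,v)],0);print('cap',cap.sum(),c,np.median(z[cap]))
b=w&red; print(cv2.minAreaRect(np.argwhere(b)[:,::-1].astype(np.float32)))
m=mask(p,(318,335,372,385),'cyanblue');print('blue',rect(p,m,.042))
f=mask(p,(190,10,290,180),'cyanblue');print('file',rect(p,f,.006))
```

```text
[0.58338629 0.37342628 0.18876197] [3.14157470e+00 3.56186810e-04 2.57212953e+00]
733 ((583.2928466796875, 379.8907470703125), (31.68184471130371, 31.891040802001953), 36.71072006225586)
cap 271 [0.58273719 0.38029153 0.066     ] 0.06641123448007813
((320.5273742675781, 213.7602996826172), (33.356727600097656, 35.697547912597656), 20.556045532226562)
blue (array([738.9, 311.8]), 51.1, 42.6, 8.0)
file (array([495.7, 365.9]), 40.3, 15.9, -12.7)
```

>>> move_arm(moves="4 5.4 20 0.12;4 5.4 45 0.24;4 5.4 75 0.36;4 5.4 105 0.36;4 5.4 135 0.36;4 5.4 160 0.36;4 5.4 182 0.36;4 5.4 197 0.36;4 5.4 205 0.36;4 5.4 208 0.36")

```text
clock: 19.57
position: [0.5825, 0.3803, -0.0202]
tool_rot: [-3.141, -0.0, 2.214]
force: [0.3, 0.6, 0.6]
grip_width: 0.0852
```

>>> move_arm(moves="0 0 0 0;0 0 0 0;0 0 0 0;0 0 0 0;0 0 0 0;0 0 0 0;0 0 0 0;0 0 0 0;0 0 -5 0;0 0 -10 0", grip=0, grip_force=30)

```text
clock: 20.4
position: [0.5827, 0.3805, -0.0089]
tool_rot: [-3.141, -0.0, 2.215]
force: [0.3, -0.4, -0.6]
grip_width: 0.0314
```

>>> move_arm(moves="0 0 -25 0;0 0 -55 0;-8 -5 -90 0;-25 -16 -115 -0.05;-50 -33 -120 -0.12;-78 -52 -120 -0.2;-106 -70 -120 -0.28;-134 -89 -120 -0.36;-162 -107 -120 -0.44;-190 -126 -120 -0.52")

```text
clock: 21.23
position: [0.5961, 0.1514, 0.1113]
tool_rot: [3.141, 0.001, 2.739]
force: [1.3, 0.3, -0.3]
grip_width: 0.0313
```

Run:
```python
from h import *
s=bot.observe();print(s["position"],s["tool_rot"],s["clock"],s["grip_width"])
go(.612,-.107,.111,3.082)
```

```text
[0.59609751 0.15137903 0.11130355] [3.14138950e+00 7.72654024e-04 2.73886943e+00] 21.2333 0.03130660552254235
row: -115.9 -231.5 0.3 -0.343
```

>>> move_arm(moves="-14 -28 0 -0.06;-29 -57 0 -0.12;-44 -87 0 -0.18;-59 -118 0 -0.24;-74 -149 0 -0.3;-88 -177 0 -0.343;-100 -200 0 -0.343;-109 -218 0 -0.343;-114 -228 0 -0.343;-116 -231.5 0 -0.343")

```text
clock: 22.07
position: [0.611, -0.1075, 0.1109]
tool_rot: [-3.141, 0.0, 3.075]
force: [0.4, 0.4, -0.8]
grip_width: 0.0315
```

Run:
```python
from h import *
for _ in range(4):p=grab("wrist")
save(p,'w10.png');s=bot.observe();print(s["position"],s["tool_rot"],s["clock"],s["grip_width"])
k=mask(p,(240,60,400,290),'navy');v,u=np.nonzero(k);print(k.sum(),u.min(),u.max(),v.min(),v.max(),at_z(p,np.argwhere(k)[:,::-1].mean(0),.006))
q=bot.pinpoint(p,"jar_c");print([(k["at"],k["conf"],at_z(p,k["at"],.029)) for k in q])
```

```text
[ 0.61107727 -0.10381382  0.1108674 ] [3.14094149e+00 2.47081014e-04 3.07946877e+00] 22.2667 0.031513057365139714
1260 294 329 213 247 [ 0.6114835  -0.10718833  0.006     ]
[([310.6, 132.0], 0.87, array([ 0.53278203, -0.10224576,  0.029     ]))]
```

View pics/w10.png

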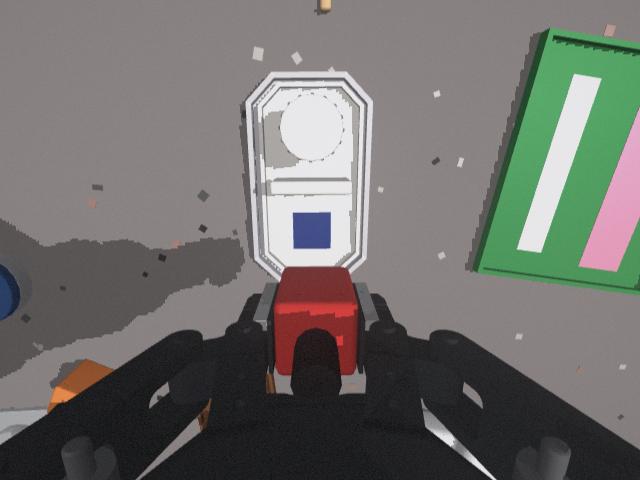

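Jar stands on its mark (312,127); square mark at (312,230); bottle is held upright and square to the dish. Lower it.

>>> move_arm(moves="0 0 15 0;0 0 32 0;0 0 52 0;0 0 71 0;0 0 88 0;0 0 102 0;0 0 113 0;0 0 120 0;0 0 124 0;0 0 125 0")

```text
clock: 23.15
position: [0.6111, -0.1051, -0.0133]
tool_rot: [-3.141, 0.0, 3.078]
force: [-14.6, 0.3, 37.5]
grip_width: 0.0317
```

Run:
```python
from h import *
s=bot.observe();print(s["position"],s["tool_rot"],s["clock"],s["force"])
```

```text
[ 0.61112969 -0.10508135 -0.0132866 ] [-3.14105283e+00  1.43328526e-04  3.07806860e+00] 23.15 [-14.64236859   0.31097724  37.52618599]
```

>>> move_arm(moves="0 0 -1.2 0;0 0 -1.2 0;0 0 -1.2 0;0 0 -1.2 0;0 0 -1.2 0;0 0 -15 0;0 0 -45 0;0 0 -85 0;0 0 -125 0;0 0 -165 0", grip=1)

```text
clock: 23.98
position: [0.6106, -0.1051, 0.1534]
tool_rot: [3.141, 0.0, 3.079]
force: [0.5, 0.1, 0.5]
grip_width: 0.0852
```

Run:
```python
from h import *
for _ in range(3):p=grab("wrist")
save(p,'w11.png');s=bot.observe();X=cloud(p);print(s["position"],s["tool_rot"],s["clock"])
for l,z in(("jar_c",.029),("bottle_c",.039)):print(l,[(k["at"],k["conf"],at_z(p,k["at"],z)) for k in bot.pinpoint(p,l)])
a=(abs(X[...,0]-.61)<.04)&(abs(X[...,1]+.107)<.04)&(X[...,2]>.062)&(X[...,2]<.08);print('cap',a.sum(),X[a].mean(0) if a.any() else 0)
a=(abs(X[...,0]-.61)<.03)&(abs(X[...,1]+.107)<.03)&(abs(X[...,2]-.048)<.004);print('body top',a.sum(),X[a].mean(0))
a=(abs(X[...,0]-.53)<.03)&(abs(X[...,1]+.104)<.03)&(abs(X[...,2]-.052)<.004);print('jar top',a.sum(),X[a].mean(0))
go(.335,.20,.2,3.14)
```

```text
[ 0.61246801 -0.10558835  0.15468834] [-3.1408205   0.00531039  3.07756217] 24.1333
jar_c [([312.7, 129.3], 0.83, array([ 0.53269201, -0.10191135,  0.029     ]))]
bottle_c [([316.1, 222.6], 0.59, array([ 0.61212041, -0.1041744 ,  0.039     ]))]
cap 337 [ 0.61165259 -0.10463072  0.07164569]
body top 898 [ 0.60942641 -0.10456262  0.0481795 ]
jar top 2335 [ 0.5306883  -0.10154314  0.05245385]
row: 294.8 287.5 -48.8 -0.062
```

Jar and bottle are both on their marks and upright (tops at 52 and 72 mm as expected). Now the comb.

>>> move_arm(moves="15 20 -15 -0.02;40 51 -15 -0.04;65 83 -15 -0.07;90 115 -15 -0.07;115 147 -15 -0.07;140 179 -15 -0.07;165 211 -15 -0.07;190 243 -15 -0.07;215 275 -15 -0.07;240 306 -15 -0.07", grip=0.55)

```text
clock: 25.07
position: [0.3891, 0.2161, 0.165]
tool_rot: [-3.141, -0.001, -3.135]
force: [0.7, 0.2, -0.0]
grip_width: 0.0472
```

>>> move_arm(moves="24 30 0 0;40 52 0 0;50 64 0 0;54 69 0 0;55 70 0 0;55 70 0 0;55 70 0 0;55 70 0 0;55 70 0 0;55 70 0 0")

```text
clock: 25.9
position: [0.336, 0.2843, 0.1656]
tool_rot: [-3.142, -0.0, -3.137]
force: [0.1, 0.5, -0.3]
grip_width: 0.0469
```

Run:
```python
from h import *
p=grab("wrist")
save(p,'w12.png');s=bot.observe();X=cloud(p);print(s["position"],s["tool_rot"],s["clock"],s["grip_width"])
print([(k["at"],k["conf"],at_z(p,k["at"],.003)) for k in bot.pinpoint(p,"comb_c")])
m=mask(p,(230,90,420,330),'pink');v,u=np.nonzero(m);print(m.sum(),u.min(),u.max(),v.min(),v.max(),rect(p,m,.006),np.median(X[m>0][:,2]))
```

```text
[0.33588686 0.28437582 0.16557822] [-3.14148088e+00  7.36033015e-06 -3.13626938e+00] 25.95 0.046961441675945785
[([317.0, 218.5], 0.74, array([0.33894447, 0.28610427, 0.003     ]))]
4012 304 334 146 290 (array([342.3, 288.1]), 149.7, 30.2, 0.3) 0.005907953040951847
```

View pics/w12.png

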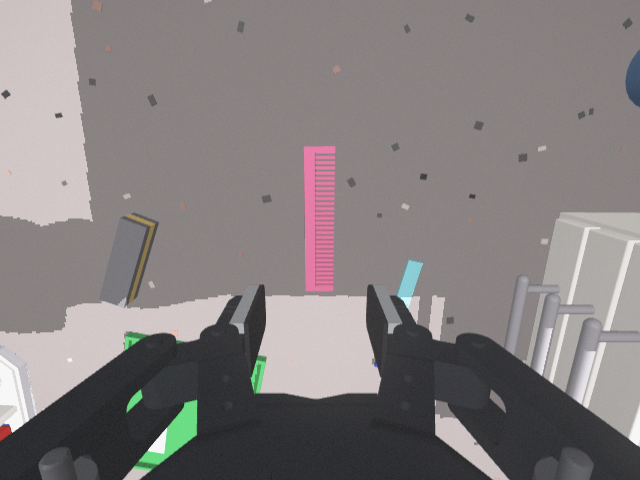

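Comb at (319,218), measured (0.3423, 0.2881), angle 0.3°. Descend towards it.

>>> move_arm(moves="-6.4 3.7 30 0;-6.4 3.7 62 0;-6.4 3.7 94 0;-6.4 3.7 122 0;-6.4 3.7 146 0;-6.4 3.7 164 0;-6.4 3.7 176 0;-6.4 3.7 184 0;-6.4 3.7 188 0;-6.4 3.7 190 0")

```text
clock: 26.83
position: [0.3419, 0.2886, -0.0246]
tool_rot: [-3.142, -0.0, -3.135]
force: [-0.1, -1.5, -0.0]
grip_width: 0.0469
```

>>> move_arm(moves="0 0 1 0;0 0 2 0;0 0 3 0;0 0 3.5 0;0 0 4 0;0 0 4.5 0;0 0 5 0;0 0 5.5 0;0 0 6 0;0 0 6 0")

```text
clock: 27.67
position: [0.3421, 0.2886, -0.0298]
tool_rot: [-3.141, 0.001, -3.135]
force: [-3.0, -4.5, 23.7]
grip_width: 0.0471
```

>>> move_arm(moves="0 0 -3.5 0;0 0 -3.5 0;0 0 -3.5 0;0 0 -3.5 0;0 0 -3.5 0;0 0 -3.5 0;0 0 -3.5 0;0 0 -3.5 0;0 0 -3.5 0;0 0 -3.5 0")

```text
clock: 28.5
position: [0.3419, 0.2885, -0.0269]
tool_rot: [3.142, -0.0, -3.135]
force: [-0.3, -0.0, -0.9]
grip_width: 0.0469
```

>>> move_arm(moves="0 0 0 0;0 0 0 0;0 0 0 0;0 0 0 0;0 0 0 0;0 0 0 0;0 0 0 0;0 0 -5 0;0 0 -15 0;0 0 -25 0", grip=0, grip_force=25)

```text
clock: 29.33
position: [0.3416, 0.2884, -0.0015]
tool_rot: [-3.141, -0.001, -3.135]
force: [-0.1, -0.3, 1.0]
grip_width: 0.0287
```

>>> move_arm(moves="0 0 -35 0;-10 -5 -70 0;-35 -15 -105 0;-72 -30 -135 0.03;-110 -46 -150 0.06;-148 -62 -150 0.1;-186 -78 -150 0.14;-224 -94 -150 0.18;-262 -110 -150 0.21;-295 -122 -150 0.212")

```text
clock: 30.17
position: [0.6361, 0.1678, 0.1485]
tool_rot: [-3.141, -0.0, 2.933]
force: [0.3, 1.8, 0.5]
grip_width: 0.029
```

>>> move_arm(moves="-25 -10 0 0;-36 -14 0 0;-40 -16 0 0;-42 -17 0 0;-42 -17 0 0;-42 -17 0 0;-42 -17 0 0;-42 -17 0 0;-42 -17 0 0;-42 -17 0 0")

```text
clock: 31.0
position: [0.672, 0.1445, 0.1483]
tool_rot: [3.142, 0.0, 2.936]
force: [1.3, -0.2, -0.7]
grip_width: 0.029
```

Run:
```python
from h import *
p=grab("wrist")
save(p,'w13.png');s=bot.observe();print(s["position"],s["tool_rot"],s["clock"],s["grip_width"])
print([(k["at"],k["conf"],at_z(p,k["at"],.0)) for k in bot.pinpoint(p,"tray_green")],[(k["at"],k["conf"],by_depth(p,k["at"])) for k in bot.pinpoint(p,"comb_c")])
```

```text
[0.67207428 0.14444331 0.14817959] [-3.14157321e+00  5.64204418e-05  2.93603753e+00] 31.05 0.029082061896409217
[([282.0, 127.4], 0.72, array([0.58285627, 0.13265488, 0.        ]))] [([314.2, 299.1], 0.7, array([0.67169022, 0.14455513, 0.17811179])), ([15.4, 168.9], 0.58, array([ 0.57195329, -0.08650409,  0.03973223]))]
```

View pics/w13.png

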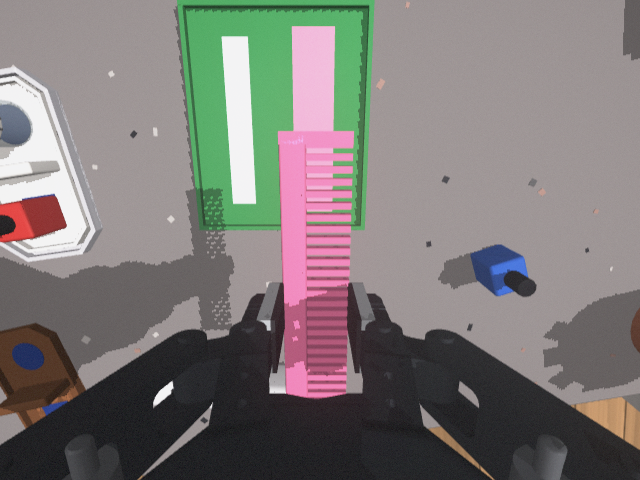

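Comb held straight at (317,265); green tray at (275,115) with the white strip (238,120) fully visible and the far end of the pink strip (313,50).

Run:
```python
from h import *
p=grab("wrist");s=bot.observe();print(s["position"],s["tool_rot"])
m=mask(p,(205,20,270,215),'white');r=rect(p,m,.003);print('white',r)
g=mask(p,(160,0,390,250),'green');rg=rect(p,g,.010);print('green',rg)
k=mask(p,(270,15,350,125),'pink');rk=rect(p,k,.003);print('pink part',rk)
for nm,d in(('white',r),):
    a=np.radians(d[3]);R=np.array([[np.cos(a),-np.sin(a)],[np.sin(a),np.cos(a)]]);O=d[0]-R@[0,-36];P=O+R@[0,30];print('tray',O,'comb target',P)
# comb in hand: long axis on left edge
h=mask(p,(270,130,365,400),'pink');v,u=np.nonzero(h)
L=[];
for row in range(150,280,10):
    c=u[v==row];L.append(at_z(p,(c.min(),row),s["position"][2]+.029)[:2])
L=np.array(L);f=np.polyfit(L[:,0],L[:,1],1);print('comb yaw',np.degrees(np.arctan(f[0])))
```

```text
[0.67215914 0.14428587 0.1481153 ] [-3.14156975e+00  1.57733558e-05  2.93580711e+00]
white (array([573.3,  95.9]), 141.5, 21.9, -11.9)
green (array([578.5, 131.7]), 184.0, 157.7, -11.9)Traceback (most recent call last):
  File "<stdin>", line 5, in <module>
  File "h.py", line 38, in rect
    (c,(w,h),a)=cv2.minAreaRect(P*1000);
                ~~~~~~~~~~~~~~~^^^^^^^^
cv2.error: OpenCV(4.12.0) /io/opencv/modules/imgproc/src/convhull.cpp:143: error: (-215:Assertion failed) total >= 0 && (depth == CV_32F || depth == CV_32S) in function 'convexHull'
```

>>> move_arm(moves="15 0 0 0;35 -1 10 0;57 -1 35 0;75 -1.5 65 0;84 -1.5 92 0;86.7 -1.5 112 0;86.7 -1.5 124 0;86.7 -1.5 130 0;86.7 -1.5 132 0;86.7 -1.5 132 0")

```text
clock: 32.03
position: [0.5876, 0.1607, 0.0165]
tool_rot: [3.141, 0.0, 2.935]
force: [0.8, -0.4, -0.1]
grip_width: 0.0288
```

Run:
```python
from h import *
grab("wrist");s=bot.observe();print(s["position"],s["tool_rot"],s["grip_width"])
go(.587,.1605,-.0245,2.934)
```

```text
[0.58778788 0.16069896 0.01687518] [3.14090833e+00 9.04451682e-04 2.93529627e+00] 0.029125893753763097
row: 0.7 -0.4 41.4 0.001
```

>>> move_arm(moves="0.5 0 8 0;0.5 0 16 0;0.5 0 24 0;0.5 0 30 0;0.5 0 35 0;0.5 0 38 0;0.5 0 40 0;0.5 0 41 0;0.5 0 41 0;0.5 0 41 0")

```text
clock: 32.92
position: [0.5865, 0.1607, -0.0241]
tool_rot: [-3.141, 0.0, 2.936]
force: [-5.0, -3.0, 15.1]
grip_width: 0.0291
```

>>> move_arm(moves="0 0 -1 0;0 0 -1 0;0 0 -1 0;0 0 -1 0;0 0 -1 0;0 0 -1 0;0 0 -8 0;0 0 -30 0;0 0 -65 0;0 0 -105 0", grip=0.5)

```text
clock: 33.75
position: [0.5853, 0.1605, 0.0805]
tool_rot: [-3.141, -0.003, 2.936]
force: [0.9, -0.5, 0.3]
grip_width: 0.0428
```

Run:
```python
from h import *
s=bot.observe();print(s["position"],s["tool_rot"],s["clock"],s["grip_width"])
go(.52,.3,.16,2.926)
```

```text
[0.58532989 0.16050823 0.08050333] [-3.14072475e+00 -2.68133386e-03  2.93635345e+00] 33.75 0.042788233833904656
row: 92.4 123.2 -79.5 0.010
```

>>> move_arm(moves="0 0 -20 0;10 10 -45 0;30 30 -65 0.005;55 56 -75 0.01;80 82 -75 0.01;105 108 -75 0.01;128 132 -75 0.01;147 152 -75 0.01;160 166 -75 0.01;166 172 -75 0.01")

```text
clock: 34.58
position: [0.4571, 0.3657, 0.1559]
tool_rot: [3.14, -0.0, 2.929]
force: [-0.5, -0.0, 0.4]
grip_width: 0.0426
```

Run:
```python
from h import *
t=grab("top");p=grab("wrist");p=grab("wrist");s=bot.observe();print(s["position"],s["tool_rot"],s["clock"],s["grip_width"])
X=cloud(t);a=(X[...,2]>.03)&(X[...,0]>.3)&(X[...,0]<.65)&(X[...,1]>.42);q=X[a];print('obst',np.percentile(q[:,1],[0,1,5]),q[np.argsort(q[:,1])[:5]])
save(p,'w14.png')
print([(k["at"],k["conf"],at_z(p,k["at"],.003)) for k in bot.pinpoint(p,"file_c")])
m=mask(p,(200,60,440,330),'cyanblue');v,u=np.nonzero(m);print(m.sum(),u.min(),u.max(),v.min(),v.max(),rect(p,m,.006),np.median(cloud(p)[m>0][:,2]))
# comb in the tray from top
k=mask(t,(225,170,280,250),'pink');print('comb/strip top',rect(t,k,.006))
```

```text
[0.45934993 0.3626209  0.15528278] [-3.14129719e+00  3.15741337e-04  2.92629154e+00] 34.7333 0.04244997489218618
obst [0.42003454 0.5193345  0.52101456] [[0.44199061 0.42003454 0.53967622]
 [0.42648162 0.4203561  0.55048056]
 [0.4324159  0.42039358 0.5484826 ]
 [0.4415798  0.42072622 0.54366784]
 [0.42797647 0.42080005 0.54984923]]
[([326.8, 207.4], 0.67, array([0.45061497, 0.37775291, 0.003     ]))]
556 316 331 235 271 (array([495.4, 364.8]), 38.6, 15.4, -11.6) 0.006430927418374532
comb/strip top (array([586.1, 161.4]), 153.8, 34.3, -11.8)
```

Run:
```python
from h import *
p=grab("wrist");s=bot.observe();print(s["position"],s["tool_rot"])
hsv=cv2.cvtColor(p["frame"],cv2.COLOR_RGB2HSV)
m=((hsv[...,0]>78)&(hsv[...,0]<130)&(hsv[...,1]>60)).astype(np.uint8);m[:60]=0;m[290:]=0;m[:,:270]=0;m[:,380:]=0
m=cv2.morphologyEx(m,cv2.MORPH_CLOSE,np.ones((7,7)))
n,l,st,_=cv2.connectedComponentsWithStats(m);m=(l==1+st[1:,4].argmax());v,u=np.nonzero(m);print(u.min(),u.max(),v.min(),v.max(),rect(p,m,.006))
cv2.imwrite('pics/c15.png',p["frame"][:,:,::-1])
```

```text
[0.46021219 0.36151535 0.1550792 ] [-3.14093922e+00  4.59313190e-04  2.92404792e+00]
318 335 133 269 (array([449.3, 375.9]), 133.0, 16.1, -12.8)
```

>>> move_arm(moves="6 5 20 0;12 10 45 0;14 11.8 75 0;14 11.8 100 0;14 11.8 120 0;14 11.8 132 0;14 11.8 138 0;14 11.8 140 0;14 11.8 140 0;14 11.8 140 0", grip=0.33)

```text
clock: 35.67
position: [0.4487, 0.3777, 0.0161]
tool_rot: [3.141, 0.001, 2.925]
force: [0.0, -0.9, -0.6]
grip_width: 0.0282
```

Run:
```python
from h import *
grab("wrist");p=grab("wrist");s=bot.observe();print(s["position"],s["tool_rot"],s["grip_width"])
go(.449,.376,-.0255,2.927)
```

```text
[0.44856139 0.37774776 0.01610582] [3.14051190e+00 9.14589749e-04 2.92546919e+00] 0.027819489004645162
row: -0.8 -1.6 41.6 -0.002
```

>>> move_arm(moves="-0.8 -1.6 8 0;-0.8 -1.6 16 0;-0.8 -1.6 24 0;-0.8 -1.6 30 0;-0.8 -1.6 35 0;-0.8 -1.6 38 0;-0.8 -1.6 40 0;-0.8 -1.6 41.5 0;-0.8 -1.6 41.5 0;-0.8 -1.6 41.5 0")

```text
clock: 36.6
position: [0.4486, 0.3758, -0.0262]
tool_rot: [3.141, 0.0, 2.926]
force: [0.2, -0.4, 0.0]
grip_width: 0.0285
```

>>> move_arm(moves="0 0 0 0;0 0 0 0;0 0 0 0;0 0 0 0;0 0 0 0;0 0 0 0;0 0 0 0;0 0 -5 0;0 0 -15 0;0 0 -25 0", grip=0, grip_force=25)

```text
clock: 37.43
position: [0.4483, 0.3758, -0.0006]
tool_rot: [-3.141, -0.0, 2.926]
force: [-0.1, -0.1, -0.0]
grip_width: 0.0151
```

>>> move_arm(moves="0 0 -30 0;-8 -11 -60 0;-28 -38 -75 0;-50 -68 -75 0;-72 -98 -75 0;-95 -129 -75 -0.007;-118 -160 -75 -0.007;-141 -191 -75 -0.007;-160 -217 -75 -0.007;-173 -235 -75 -0.007")

```text
clock: 38.27
position: [0.5684, 0.1053, 0.0745]
tool_rot: [-3.141, 0.001, 2.93]
force: [0.5, 0.9, -0.4]
grip_width: 0.015
```

>>> move_arm(moves="-6 -8 0 0;-8 -11 0 0;-9 -12 8 0;-9 -12 20 0;-9 -12 34 0;-9 -12 46 0;-9 -12 54 0;-9 -12 58 0;-9 -12 60 0;-9 -12 60 0")

```text
clock: 39.1
position: [0.5732, 0.0958, 0.0132]
tool_rot: [-3.142, -0.001, 2.933]
force: [-0.8, -0.7, -0.6]
grip_width: 0.0148
```

Run:
```python
from h import *
grab("wrist");p=grab("wrist");s=bot.observe();print(s["position"],s["tool_rot"],s["grip_width"],s["clock"])
go(.573,.0957,-.0235,2.933);cv2.imwrite('pics/w16.png',p["frame"][:,:,::-1])
```

```text
[0.57365508 0.09568354 0.01393794] [3.14135382e+00 3.97999082e-04 2.93278479e+00] 0.014789022909955924 39.2
row: 0.6 -0.1 37.4 -0.000
```

View pics/w16.png

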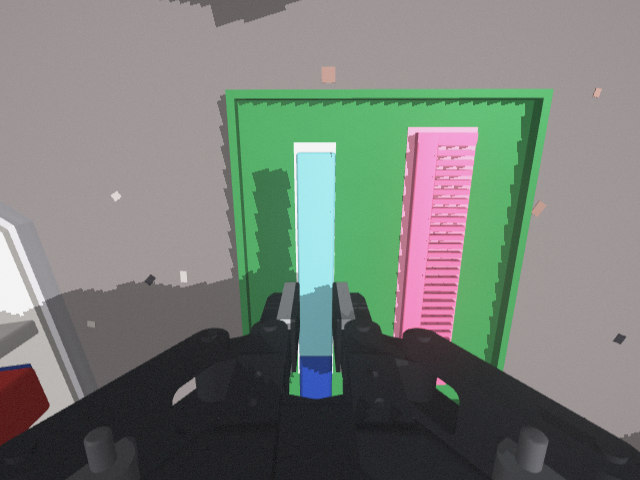

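The comb lies on the pink strip (445,235); the file (315,260) hangs straight over the white strip. Lower and release.

>>> move_arm(moves="0.3 0 8 0;0.3 0 16 0;0.3 0 23 0;0.3 0 29 0;0.3 0 33 0;0.3 0 35.5 0;0.3 0 37 0;0.3 0 37.5 0;0.3 0 37.5 0;0.3 0 37.5 0")

```text
clock: 40.03
position: [0.5729, 0.0956, -0.0231]
tool_rot: [-3.141, 0.0, 2.933]
force: [-7.9, -1.3, 17.9]
grip_width: 0.0147
```

>>> move_arm(moves="0 0 -1 0;0 0 -1 0;0 0 -1 0;0 0 -1 0;0 0 -1 0;0 0 -1 0;0 0 -8 0;0 0 -30 0;0 0 -65 0;0 0 -105 0", grip=0.35)

```text
clock: 40.87
position: [0.572, 0.0956, 0.0816]
tool_rot: [-3.141, -0.003, 2.933]
force: [1.4, -1.1, 1.1]
grip_width: 0.0298
```

>>> move_arm(moves="0 0 -40 0;-20 0 -80 0;-50 0 -110 0;-85 0 -130 0;-110 0 -130 0;-115 0 -130 0;-115 0 -130 0;-115 0 -130 0;-115 0 -130 0;-115 0 -130 0")

```text
clock: 41.7
position: [0.6848, 0.0722, 0.2113]
tool_rot: [-3.141, -0.0, 2.934]
force: [-0.5, -0.6, 0.1]
grip_width: 0.0302
```

Run:
```python
from h import *
p=grab("wrist");s=bot.observe();print(s["position"],s["tool_rot"],s["grip_width"],s["clock"],s["force"])
a=np.radians(-11.9);R=np.array([[np.cos(a),-np.sin(a)],[np.sin(a),np.cos(a)]]);O=np.array([580.7,131.1])
def tf(c):return np.round(R.T@(np.array(c)-O),1)
X=cloud(p);hsv=cv2.cvtColor(p["frame"],cv2.COLOR_RGB2HSV);H,S=hsv[...,0].astype(int),hsv[...,1]
XY=X[...,:2]*1e3-O;L=XY@R;inn=(abs(L[...,0])<88)&(abs(L[...,1])<72)&(X[...,2]<.03)
for nm,m in(('file',(H>80)&(H<130)&(S>60)&inn),('comb',(H>150)&(S>70)&(L[...,1]>5)&inn)):
    m=m.astype(np.uint8);n,l,st,_=cv2.connectedComponentsWithStats(cv2.morphologyEx(m,cv2.MORPH_CLOSE,np.ones((5,5))));m=l==1+st[1:,4].argmax()
    r=rect(p,m,.009);print(nm,r,'tray frame',tf(r[0]),'z top',np.percentile(X[m][:,2],[10,50,90]))
t=grab("top")
for l,z in(("jar_c",.029),("bottle_c",.039),("comb_c",.006),("file_c",.006),("dish_c",.021),("stick_c",.0035),("buffer_c",.013)):
    print(l,[(np.round(k["at"]),round(k["conf"],2),np.round(at_z(t,k["at"],z),3)) for k in bot.pinpoint(t,l)[:3]])
sc=grab("scene");cv2.imwrite('pics/end.png',cv2.resize(np.hstack([t["frame"][150:330,140:460,::-1],]),(800,450)))
for l,z in(("jar_c",.029),("bottle_c",.039),("comb_c",.006),("file_c",.006)):
    print('scene',l,[(np.round(k["at"]),round(k["conf"],2),np.round(at_z(sc,k["at"],z),3)) for k in bot.pinpoint(sc,l)[:3]])
```

```text
[0.68497484 0.07199396 0.21128683] [-3.14135195e+00 -1.11416299e-04  2.93349694e+00] 0.030023880116465295 41.75 [ 0.55948503 -0.20974524  0.18511783]
file (array([574.3,  96.1]), 133.4, 15.6, -12.4) tray frame [  1.  -35.6] z top [0.00842766 0.00947932 0.01054917]
comb (array([587.2, 159.2]), 151.5, 34.1, -12.1) tray frame [ 0.6 28.8] z top [0.00372269 0.00856808 0.01009452]
jar_c []
bottle_c []
comb_c [(array([247., 210.]), 0.86, array([0.587, 0.169, 0.006]))]
file_c [(array([274., 219.]), 0.56, array([0.565, 0.105, 0.006])), (array([277., 298.]), 0.21, array([0.377, 0.097, 0.006]))]
dish_c [(array([398., 121.]), 0.85, array([ 0.801, -0.194,  0.021])), (array([509., 347.]), 0.83, array([ 0.262, -0.439,  0.021]))]
stick_c []
buffer_c [(array([278., 297.]), 0.74, array([0.378, 0.093, 0.013]))]
scene jar_c [(array([299., 239.]), 0.92, array([ 0.523, -0.107,  0.029]))]
scene bottle_c [(array([299., 273.]), 0.86, array([ 0.613, -0.103,  0.039]))]
scene comb_c [(array([418., 268.]), 0.83, array([0.585, 0.162, 0.006]))]
scene file_c [(array([384., 263.]), 0.86, array([0.574, 0.086, 0.006]))]
```

View pics/end.png

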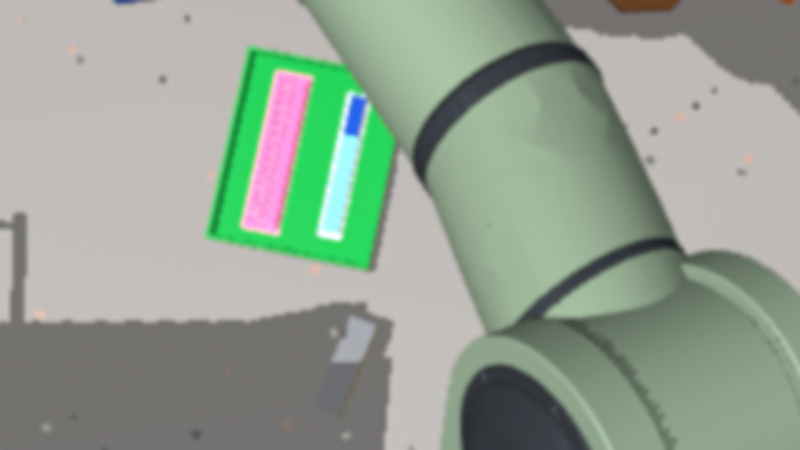

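The comb (upper left, (278,150)) and file ((343,165)) lie on their strips. The numbers agree, so I hand in.

```bash
python3 -c "
from workcell import bot
print(bot.job_done(), bot.observe()['clock'])"
```

```text
the job is handed in; nothing more can be done
the job is handed in; nothing more can be done
```

Both kits are made up and the job is handed in at about 42 s of the 128 s. No verdict was reported.

- **Polish kit:** The small white dish is nested in the aluminium tray, centred within about 1 mm and 0.1°, with its floor 6–7 mm up as expected. The jar is within about 1.5 mm of the round mark and the red bottle about 3 mm from the square mark. Their tops measured 52 mm and 72 mm, so both stand upright on the dish floor.
- **Grooming kit:** In the green tray's frame the comb is at (0.6, 28.8) mm and the file at (1.0, −35.6) mm, against targets of (0, 30) and (0, −36). Both are within 0.5° of the tray's direction.

**What went wrong or disagreed:**
- **First grasp:** It closed on nothing because the real fingertips sit about 30 mm higher than the reported TCP. I corrected for that on every later grasp; nothing was moved by the miss.
- **Last pictures:** The arm hid the jar, bottle and stick from the top camera. The scene network put the jar about 9 mm and the file about 10 mm from where the wrist camera had measured them. I trusted the wrist measurements.
- **Not re-measured:** I did not check the jar's and bottle's tilt after moving on to the grooming kit. The buffer block was last seen near its starting place, and the orange stick was not confirmed, though the arm stayed well clear of both.

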